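Run a water-cooled grinding mill: cooling cock half open, cup meshed and held down

ROBOT

A 7-joint arm with a two-finger parallel gripper is mounted at the origin on the work surface. World frame = base frame: x ahead of the robot, y to its left, z up, the work surface at z = 0. Lengths are in m, angles in rad, forces in N, time in s.
With the tool pointing down it reaches from about 0.35 to 0.9 m from the base axis. Payload 8.1 kg.
Tool frame: the origin (TCP) lies between the finger pads; the fingertips stand 17 mm ahead of it and the grasp point (between the pads) lies 2 mm behind it; z points along the fingers, y is the direction in which the jaws open and shut (so a half turn about z gives the same grasp; the last joint's range is limited). The gripper opens to 85 mm and grips with 20 to 120 N. Pads are 22 mm wide; open, the fingers measure 114 mm over their backs; the gripper's body (76 mm by 85 mm) begins 54 mm behind the grasp point. The pads swing forward as they close: fully open they stand 13 mm farther back than shut.
Start: joints at [-1.268, 0.434, 0.025, 1.573, -0.012, 1.134, -0.075], TCP at [0.247, 0.574, 0.248] pointing down, gripper open.
Joint ranges: [-2.62, 2.62], [-0.44, 2.09], [-1.27, 1.32], [0.08, 2.57], [-1.32, 4.46], [0.12, 2], [-2.74, 2.74]. Speed limits (rad/s): [2.22, 2.22, 3.01, 3.01, 3.14, 3.14, 3.14].

INTERFACE

Orientations are given as a rotation vector (axis times angle).
In Python, from workcell import state, read_camera, camera_params, finish_job gives the robot as it stands. The module is installed in compiled form; this text tells all that it offers.
- The arm moves only by the tool carry_out, never from a script. Its argument "targets" is a list of rows, each a list of 6 numbers: the shift along the world's x, y, z in m, then the turn, a rotation vector about the world's x, y, z in rad. A call has 1 to 10 rows; each row shifts and turns the commanded pose from where the row before left it; what a row does not reach is not made up. A row lasts 1/12 s, in which the tool goes at most 41.7 mm and 7.16 degrees, less where a joint would pass 70% of its speed; a pose out of reach is approached as far as the arm can. A call with a gripper value outside its range is refused whole. "fingers" is the opening, from -1 (shut) to 1 (fully open), set as the call begins (left out, the last holds). The fingers move at their own pace and stop on an object; the grip force is fixed at half the most. Time passes only in rows, so rows that do not move let the fingers close. It gives the time, the measured TCP pose, the force and the opening at its end, in the units of the state.
- state(): the state, without advancing time (a new reading comes with each control period).
- read_camera(name): name is "scene" or "top" or "wrist"; returns the picture (480x640x3 uint8, red, green, blue); there is no depth.
- camera_params(name): a dict with "fx", "fy", "cx", "cy" (pixels), "origin" and "orientation" of the camera in the world; the wrist camera has in their place "tool_from_camera" (4x4, takes a point from camera to tool coordinates, whose origin is the TCP and whose axes are the flange's). Camera axes: x right, y down, z forward; pixel columns grow to the right and rows downward; lengths in m; the calibration is good to about 2 mm. A picture is of the moment at which its call begins: read the wrist's pose just before it. camera_params takes no time and is no camera call.
- finish_job(): hands the job in, once; it reports no verdict.
The state is a dict: "t": time; "qpos": joint angles; "qvel": joint speeds; "effort": joint torques, N m; "eef_pos": TCP position; "tool_rot": TCP orientation; "contact_force": force on the tool from outside, world axes, zero at the start; "ft_torque": the same for the moment, N m; "gripper_width": finger opening in m.
Only numpy, scipy, OpenCV 4.12 (cv2) and the standard library are available. Lean on these libraries where they do the work, as an engineer would, in place of code of your own. Each camera call takes 0.05 s, during which the arm holds its last target. There are 200 camera calls.

TASK

Get the small grinding mill ready to run: first set the lever of its cooling-water ball valve half open, at 45 degrees between shut and fully open, and let go of it. Then fetch the steel grinding cup, lower it upright into the well of the mill and turn it until its splined foot meshes with the four-tooth drive and slides home, without forcing the teeth. Press the cup well down against the sprung seat, which works the run switch, and finish while still gripping it and pressing; leave the other things on the bench where they are.

Things in the scene. Friction and masses are not known exactly. Their poses are not given: they have to be found in the camera images.
- mill: Fixed unit on a steel plate 160 x 310 x 6 mm. Mill axis at (0, -80) mm: round white housing 108 mm across, aluminium collar 92 mm across on top, rim 161 mm high, control panel at -x. Valve axis at (0, +75) mm: brass ball valve in a steel water pipe along the unit's y, 123 mm high, pipe top 130 mm. Origin: plate's underside centre; yaw turns the whole unit. All heights are above the bench.
- valve_axis (a point): Point on the vertical turning axis of the ball valve's lever, 145 mm high; fixed to the unit.
- valve_grip (a point): Middle of the black sleeve of the valve lever, 50 mm from the valve's axis, 145 mm high; moves with the lever. The sleeve is a bar 11 mm wide, 14 mm high (138 to 152 mm) and 50 mm long (24 to 74 mm from the axis), pointing straight away from the axis. Below it there is free room down to the plate, but for the pipe.
- valve_lever (a joint): Angle of the cooling valve's lever, rad, anticlockwise from above: 0 = shut, lever across the pipe (along the unit's +x); 1.571 = fully open, lever along the pipe (along the unit's +y, away from the mill); half open = 0.785. Stops at both ends, stiff (0.12 N m), stays where it is left.
- drive_top (a point): Centre of the flat top of the splined drive, on the mill's vertical axis, 151 mm high; fixed to the unit (does not turn with the drive). The drive stands in a round well 66 mm across, funnelled from 151 mm height to 76 mm across at its rim (161 mm high).
- drive (a joint): Angle of the drive, rad, anticlockwise from above: steel shaft of 26 mm with four straight teeth 11 mm wide, 42 mm across the tips, flat tops. At 0 one tooth points along the unit's +x, the others follow every 1.571 rad. The stopped motor holds it: it turns only above 0.3 N m and stays where it is left.
- run_seat (a joint): How far the sprung black ring at the bottom of the well (free height 135 mm, 16 mm below the drive's top) is pushed down, m: 0 = up, 0.007 = at its stop. It takes 5.4 N to start (more than the cup's weight), 9 N at 0.004, past which the run switch is closed, 11.7 N at 0.007.
- cup: Closed steel grinding cup, about 0.35 kg, 102 mm high, standing upright. Origin: centre of its underside, z up. Skirted foot 62 mm across up to 29 mm, then a plain beaker 52 mm across up to 89 mm, then a grey lid 52 mm across. In the hollow foot are four inner teeth, 7 mm wide, from 4 mm above the underside upwards; a slot between two of them points along the cup's +x, the others every 1.571 rad.
- cup_grip (a point): On the cup's axis 70 mm above its underside: a good height to grip the beaker. Splines mesh when cup yaw - unit yaw - drive angle is a multiple of 1.571 rad, within about 0.15 rad. Teeth on teeth, the cup's underside is 147 mm above the bench; meshed on the free seat, 135 mm; seat fully down, 128 mm.
- jar: Bystander: glass jar with steel lid, 60 mm across, 85 mm high. Origin: centre of its underside.
- amber_bottle: Bystander: small amber glass bottle, 42 mm across, 105 mm high. Origin: centre of its underside.
- specimen_box: Bystander: blue plastic box with clear lid, 60 x 85 x 34 mm. Origin: centre of its underside.

How it is judged:
On the way, in this order (a step that is already met when the one before it is completed fails the run):
1. the cooling valve stands half open (within 10 degrees) and its lever has been let go (value of joint valve_lever between 0.61 and 0.96 rad and contact force between the fingers and mill below 0.3 N), for 0.3 s.
2. held by the gripper, the cup stands upright in the well with its splines at least 8 mm into the drive's (z of cup in the frame of drive_top below -0.012 m and horizontal distance between cup and drive_top below 0.004 m and angle between cup's own z axis and vertical below 0.1 rad and contact force between the fingers and cup above 1 N), for 0.1 s.
At the end, for the whole second after the job is handed in: The gripper still grips the cup and holds it still and upright (within 0.1 rad) on the mill's axis (within 4 mm), meshed with the drive and pressed so far that the sprung seat is more than 4 mm down; the fingers touch the cup (over 3 N) and not the mill; the cooling valve stands at 0.61 to 0.96 rad (value of joint run_seat above 0.004 m and z of cup in the frame of drive_top below -0.0185 m and horizontal distance between cup and drive_top below 0.004 m and angle between cup's own z axis and vertical below 0.1 rad and linear speed of cup below 0.02 m/s and contact force between the fingers and cup above 3 N and contact force between the fingers and mill below 0.5 N and value of joint valve_lever between 0.61 and 0.96 rad); the arm keeps its last pose, push and grip.
It fails at once if the cup is forced on the mill (more than 60 N) (contact force between cup and mill above 60 N).
It fails at once if a bystander is moved more than 30 mm or tipped (distance of any of jar, amber_bottle, specimen_box from where it was at the start of the episode above 0.03 m or angle between any of jar, amber_bottle, specimen_box's own z axis and vertical above 0.4 rad).
It also fails if it takes over 64 s, if anything falls off the work surface, if the arm or the gripper's body presses on something with over 40 N, if the wrist force passes 120 N, or if a joint passes its speed limit or range.

## Working session

There is one attempt and no reset: what is moved stays moved. The work goes in short steps, Python scripts to look and compute and a tool call to move; the robot and the scene stay as the last step left them, time stands still between calls to the robot, and variables do not carry over. Pictures are saved under pics/ and viewed, about 8 in all and at most 12, crops included, and the job is handed in when it is done.

Besides the shell and the picture viewer there is one more tool, called after "Request:" in YAML: its name, and indented under it one key for each argument. carry_out: Moves the arm, as the interface text tells. Its arguments: {"type":"object","properties":{"targets":{"type":"array","items":{"type":"array","items":{"type":"number"}}},"fingers":{"type":"number"}},"required":["targets"]}

```bash
mkdir -p pics; cat > h.py <<'E'
import numpy as np, cv2
from scipy.spatial.transform import Rotation as R
from workcell import state, read_camera, camera_params, finish_job
def cam(name, s=None):
    p=camera_params(name)
    K=np.array([[p['fx'],0,p['cx']],[0,p['fy'],p['cy']],[0,0,1]])
    if 'tool_from_camera' in p:
        s=s or state(); T=np.eye(4); T[:3,:3]=R.from_rotvec(s['tool_rot']).as_matrix(); T[:3,3]=s['eef_pos']
        T=T@np.array(p['tool_from_camera']); return K,T[:3,:3],T[:3,3]
    o=np.array(p['orientation'],float)
    M=o if o.shape==(3,3) else R.from_rotvec(o).as_matrix() if o.size==3 else R.from_quat(o).as_matrix()
    return K,M,np.array(p['origin'],float)
def px2plane(c,uv,z):
    K,M,o=c; uv=np.atleast_2d(uv).astype(float)
    d=(M@np.linalg.inv(K)@np.c_[uv,np.ones(len(uv))].T).T
    return o+d*((z-o[2])/d[:,2])[:,None]
def proj(c,P):
    K,M,o=c; q=(K@M.T@(np.atleast_2d(P)-o).T).T
    return q[:,:2]/q[:,2:]
def save(n,im): cv2.imwrite('pics/'+n,im[:,:,::-1])
E
python3 - <<'E'
from h import *
for n in ['scene','top','wrist']: print(n,camera_params(n))
s=state(); print(s)
np.set_printoptions(precision=3,suppress=True)
a=read_camera('top'); b=read_camera('scene'); np.save('top.npy',a); np.save('scene.npy',b)
save('top.png',a); save('scene.png',b)
E
```

```text
scene {'fx': 624.8756554748484, 'fy': 624.8756554748484, 'cx': 323.6038456306095, 'cy': 240.65575675215578, 'origin': array([1.11216053, 0.68919585, 1.33018457]), 'orientation': array([-1.04528628, -2.60179036,  0.84479772])}
top {'fx': 470.29436170830905, 'fy': 470.29436170830905, 'cx': 321.51195487290795, 'cy': 236.85894829188499, 'origin': array([0.40771913, 0.04257238, 1.26770893]), 'orientation': array([-2.18746759,  2.16627758, -0.08779867])}
wrist {'fx': 331.61367199279306, 'fy': 331.61367199279306, 'cx': 318.71220196974576, 'cy': 238.6096782468543, 'tool_from_camera': array([[ 5.08788193e-04, -9.65309818e-01, -2.61106677e-01,
         6.69996298e-02],
       [ 9.99999660e-01,  6.60541006e-04, -4.93433183e-04,
        -2.84268005e-04],
       [ 6.48787563e-04, -2.61106337e-01,  9.65309826e-01,
        -1.26413205e-01],
       [ 0.00000000e+00,  0.00000000e+00,  0.00000000e+00,
         1.00000000e+00]])}
{'t': 0.0, 'qpos': array([-1.26763833,  0.43517911,  0.02498465,  1.57412965, -0.01162207,
        1.13399716, -0.07511781]), 'qvel': array([-1.57765155e-03, -5.80826679e-04, -1.78735262e-03, -4.56376684e-04,
       -5.23881181e-04,  1.56636489e-03, -9.32800997e-06]), 'effort': array([ 5.47682134e-05, -6.70469141e+01,  1.02485429e+00, -3.16229618e+01,
        1.54986960e-02,  1.23339461e-02, -4.31773358e-06]), 'eef_pos': array([0.24655278, 0.57377558, 0.24754075]), 'tool_rot': array([-6.33127173e-01, -3.07693804e+00,  2.44445625e-03]), 'contact_force': array([0.09564947, 0.06767419, 0.25421134]), 'ft_torque': array([ 0.04644767, -0.05208607, -0.01435969]), 'gripper_width': 0.08551119448016031}
```

View pics/top.png

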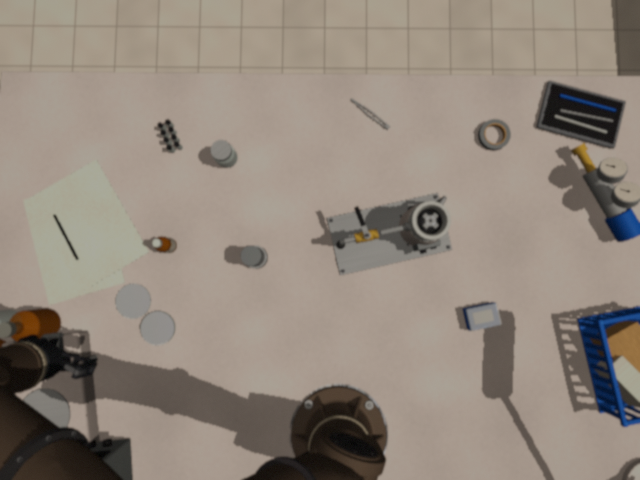

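View pics/scene.png

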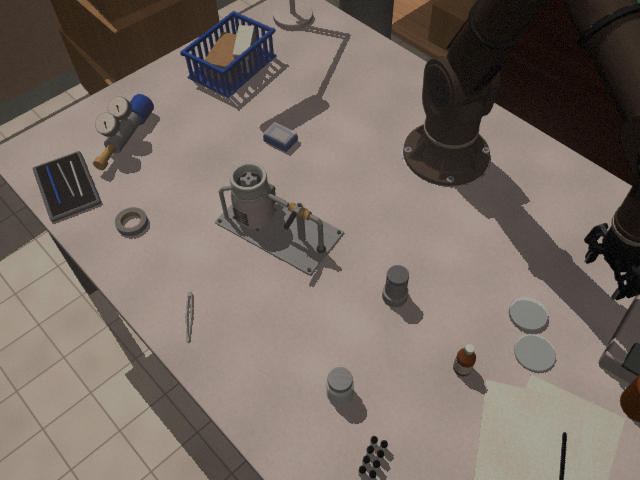

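The top view shows the mill at (430,222), the valve at (367,236) with its lever pointing up to about (362,212), and the cup at (253,256). The jar is at (222,153), the bottle at (162,243) and the box at (482,316). The scene view agrees with this.

```bash
python3 - <<'E'
from h import *
np.set_printoptions(precision=3,suppress=True)
a=np.load('top.npy');c=cam('top')
print('cam axes',c[1])
for n,uv,z in [('drive',(430,220),.151),('valve',(367,236),.13),('levertip',(362,211),.145),('cuplid',(254,257),.102),('jar',(222,153),.085),('bottle',(157,243),.1),('box',(482,316),.034)]:
    print(n,px2plane(c,uv,z)[0])
for uv in [(330,216),(440,195),(452,251),(341,273)]: print('plate',px2plane(c,uv,.006)[0])
s=state();print(R.from_rotvec(s['tool_rot']).as_matrix())
save('c.png',cv2.resize(a[180:290,210:470],None,fx=3,fy=3,interpolation=cv2.INTER_CUBIC))
E
```

```text
cam axes [[ 0.01  -0.996  0.084]
 [-1.    -0.01   0.004]
 [-0.003 -0.084 -0.996]]
drive [ 0.545 -0.212  0.151]
valve [ 0.507 -0.064  0.13 ]
levertip [ 0.566 -0.05   0.145]
cuplid [0.454 0.214 0.102]
jar [0.721 0.304 0.085]
bottle [0.487 0.457 0.1  ]
box [ 0.31  -0.371  0.034]
plate [0.571 0.025 0.006]
plate [ 0.631 -0.273  0.006]
plate [ 0.479 -0.303  0.006]
plate [ 0.417 -0.006  0.006]
[[-0.919  0.395 -0.   ]
 [ 0.395  0.919 -0.001]
 [-0.    -0.001 -1.   ]]
```

View pics/c.png

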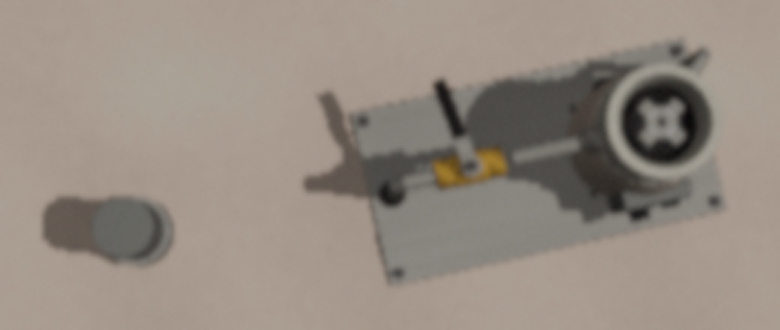

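Request:
carry_out:
  targets:
    - [0.015,-0.032,0.0026,0,0,-0.118]
    - [0.015,-0.032,0.0026,0,0,-0.118]
    - [0.015,-0.032,0.0026,0,0,-0.118]
    - [0.015,-0.032,0.0026,0,0,-0.118]
    - [0.015,-0.032,0.0026,0,0,-0.118]
    - [0.015,-0.032,0.0026,0,0,-0.118]
    - [0.015,-0.032,0.0026,0,0,-0.118]
    - [0.015,-0.032,0.0026,0,0,-0.118]
    - [0.015,-0.032,0.0026,0,0,-0.118]
    - [0.015,-0.032,0.0026,0,0,-0.118]
  fingers: 1

```text
t: 0.93
eef_pos: [0.397, 0.2524, 0.2743]
tool_rot: [-2.244, -2.198, 0.0]
contact_force: [0.9, 0.6, -0.5]
gripper_width: 0.0857
```

Request:
carry_out:
  targets:
    - [0.015,-0.032,0.0026,0,0,-0.118]
    - [0.015,-0.032,0.0026,0,0,-0.118]
    - [0.015,-0.032,0.0026,0,0,-0.118]
    - [0.015,-0.032,0.0026,0,0,-0.118]
    - [0.015,-0.032,0.0026,0,0,-0.118]
    - [0.015,-0.032,0.0026,0,0,-0.118]
    - [0.015,-0.032,0.0026,0,0,-0.118]
    - [0.015,-0.032,0.0026,0,0,-0.118]
    - [0.015,-0.032,0.0026,0,0,-0.118]
    - [0.015,-0.032,0.0026,0,0,-0.118]

```text
t: 1.77
eef_pos: [0.547, -0.0673, 0.3003]
tool_rot: [-3.088, -0.578, 0.0]
contact_force: [0.6, 1.3, -0.2]
gripper_width: 0.0855
```

Request:
carry_out:
  targets:
    - [0,0,0,0,0,0]
    - [0,0,0,0,0,0]

```text
t: 1.93
eef_pos: [0.5468, -0.0681, 0.3001]
tool_rot: [3.086, 0.58, -0.001]
contact_force: [-0.7, 0.0, 0.1]
gripper_width: 0.0854
```

```bash
python3 - <<'E'
from h import *
np.set_printoptions(precision=3,suppress=True)
s=state();print(s['t'],s['eef_pos'],s['tool_rot'],s['qpos'],s['contact_force']);a=read_camera('wrist');np.savez('w1.npz',a=a,p=s['eef_pos'],r=s['tool_rot']);save('w1.png',a)
E
```

```text
1.9333 [ 0.547 -0.068  0.3  ] [ 3.086  0.58  -0.001] [-0.545  0.318  0.765  1.722 -0.233  1.196 -0.918] [-0.673  0.009  0.131]
```

View pics/w1.png

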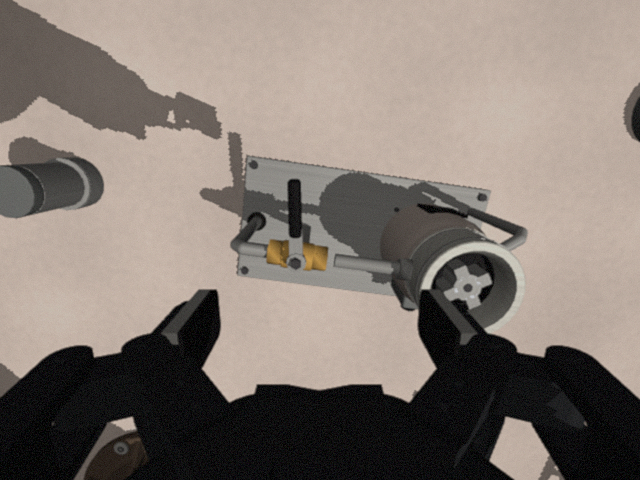

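The wrist view shows the hub at (295,263), the black sleeve from (294,180) to (295,237), and the drive centre at (467,288) with its tooth tips visible.

```bash
python3 - <<'E'
from h import *
np.set_printoptions(precision=4,suppress=True)
d=np.load('w1.npz');a=d['a'];s=dict(eef_pos=d['p'],tool_rot=d['r']);c=cam('wrist',s)
# sleeve dark mask
g=a.max(2);m=np.zeros_like(g);m[170:250,270:320]=(g[170:250,270:320]<40)
n,l,st,_=cv2.connectedComponentsWithStats(m);i=1+st[1:,4].argmax();print(st[i])
pts=np.argwhere(l==i)[:,::-1]; P=px2plane(c,pts,.149); mn=P.mean(0)
r=cv2.minAreaRect(P[:,:2].astype(np.float32)*1000);print('sleeve',mn,r)
w=np.linalg.eigh(np.cov(P[:,:2].T))[1][:,1];lv=np.arctan2(w[1],w[0]);print('lever ang',lv)
print('hub',px2plane(c,(295,263),.15)); print('drive',px2plane(c,(467.5,288),.151))
pl=px2plane(c,[(249,158),(490,190),(238,275)],.006);print(pl, 'yaw',np.arctan2(-(pl[0]-pl[1])[0],(pl[0]-pl[1])[1]))
save('d1.png',cv2.resize(a[235:340,400:540],None,fx=5,fy=5,interpolation=cv2.INTER_CUBIC))
# drive bright unwarp: top plane 151mm, 2px/mm... around drive centre
ctr=px2plane(c,(467.5,288),.151)[0]
X,Y=np.meshgrid(np.arange(-35,35,.25)/1e3,np.arange(-35,35,.25)/1e3)
G=np.c_[(ctr[0]+X).ravel(),(ctr[1]+Y).ravel(),np.full(X.size,.151)]
uv=proj(c,G).astype(np.float32).reshape(*X.shape,2)
im=cv2.remap(a,uv[...,0],uv[...,1],cv2.INTER_LINEAR);save('d2.png',cv2.resize(im,None,fx=2,fy=2))
E
```

```text
[288 180  14  57 661]
sleeve [ 0.5543 -0.0428  0.149 ] ((553.8994140625, -42.480247497558594), (48.14026641845703, 10.97880744934082), 23.1616268157959)
lever ang -2.7606200759126582
hub [[ 0.5089 -0.0602  0.15  ]]
drive [[ 0.5433 -0.2127  0.151 ]]
[[ 0.5652  0.0315  0.006 ]
 [ 0.6385 -0.2646  0.006 ]
 [ 0.413  -0.0027  0.006 ]] yaw 0.2426055204471361
```

View pics/d2.png

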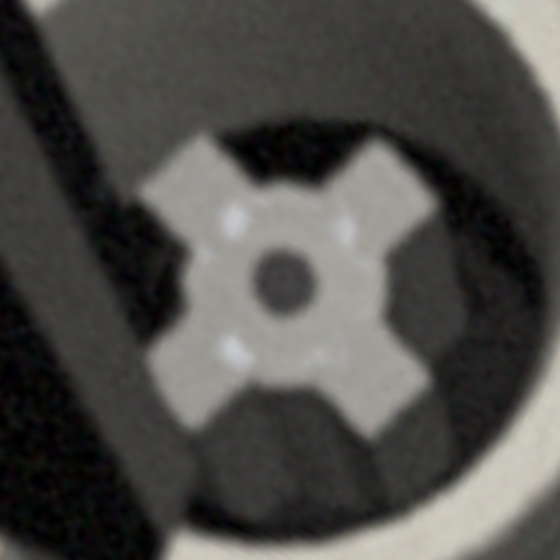

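The drive picture gives the tooth angle as about 0.817 rad in world axes (mod π/2), with the drive centre near (0.544,-0.212). The lever stands at 0.38 in world axes against a unit yaw of about 0.22, so it needs roughly +0.63 rad.

Request:
carry_out:
  targets:
    - [0.0035,0.0125,-0.02,0,0,0.01]
    - [0.004,0.0125,-0.02,0,0,0]
    - [0,0,-0.02,0,0,0]
    - [0,0,-0.02,0,0,0]
    - [0,0,-0.02,0,0,0]
    - [0,0,-0.02,0,0,0]
    - [0,0,-0.02,0,0,0]
    - [0,0,-0.011,0,0,0]
    - [0,0,0,0,0,0]
  fingers: -0.2

```text
t: 2.73
eef_pos: [0.5525, -0.039, 0.1471]
tool_rot: [-3.081, -0.606, 0.007]
contact_force: [0.3, 0.5, -0.3]
gripper_width: 0.0343
```

Request:
carry_out:
  targets:
    - [0,0,0,0,0,0]
    - [0,0,0,0,0,0]
    - [0,0,0,0,0,0]
    - [0,0,0,0,0,0]
    - [0,0,0,0,0,0]
  fingers: -1

```text
t: 3.15
eef_pos: [0.5552, -0.0413, 0.1504]
tool_rot: [3.082, 0.602, 0.004]
contact_force: [2.1, -3.8, 2.5]
gripper_width: 0.0095
```

Request:
carry_out:
  targets:
    - [-0.0016,0.0036,0,0,0,0.0778]
    - [-0.0019,0.0034,0,0,0,0.0778]
    - [-0.0022,0.0033,0,0,0,0.0778]
    - [-0.0024,0.0031,0,0,0,0.0778]
    - [-0.0026,0.0029,0,0,0,0.0778]
    - [-0.0029,0.0027,0,0,0,0.0778]
    - [-0.0031,0.0025,0,0,0,0.0778]
    - [-0.0032,0.0022,0,0,0,0.0778]
    - [0,0,0,0,0,0]
    - [0,0,0,0,0,0]

```text
t: 3.98
eef_pos: [0.5351, -0.0182, 0.1503]
tool_rot: [2.749, 1.516, 0.003]
contact_force: [2.4, -5.8, 2.8]
gripper_width: 0.0095
```

Request:
carry_out:
  targets:
    - [0,0,0,0,0,0]
    - [0,0,0,0,0,0]
    - [0,0,0,0,0,0]
    - [0,0,0,0,0,0]
    - [0,0,0,0,0,0]
    - [0,0,0,0,0,0]
  fingers: -0.3

```text
t: 4.48
eef_pos: [0.5342, -0.0168, 0.1493]
tool_rot: [-2.751, -1.518, 0.0]
contact_force: [0.3, -0.2, 0.6]
gripper_width: 0.0298
```

Request:
carry_out:
  targets:
    - [0,0,0.025,0,0,0]
    - [0,0,0.03,0,0,0]
    - [0,0,0.03,0,0,0]
    - [0,0,0.03,0,0,0]
    - [0,0,0.03,0,0,0]
    - [0,0,0,0,0,0]
    - [0,0,0,0,0,0]
  fingers: 1

```text
t: 5.07
eef_pos: [0.5352, -0.017, 0.2959]
tool_rot: [2.75, 1.517, 0.005]
contact_force: [-0.5, -0.8, -0.8]
gripper_width: 0.0854
```

```bash
python3 - <<'E'
from h import *
np.set_printoptions(precision=4,suppress=True)
s=state();a=read_camera('wrist');c=cam('wrist',s);print(s['eef_pos'],s['tool_rot'],s['qpos'])
hub=proj(c,(.508,-.061,.15))[0];print('hub px',hub)
ex=proj(c,[(.508+.05*np.cos(t),-.061+.05*np.sin(t),.149) for t in (.8,1.0,1.2)]);print(ex)
g=a.max(2);u,v=ex[1].astype(int);m=np.zeros_like(g);m[v-50:v+50,u-50:u+50]=g[v-50:v+50,u-50:u+50]<40
n,l,st,_=cv2.connectedComponentsWithStats(m);print(st)
i=l[v,u]; 
P=px2plane(c,np.argwhere(l==i)[:,::-1],.149);w=np.linalg.eigh(np.cov(P[:,:2].T))[1][:,1]
print(i,P.mean(0),'lever',np.arctan2(w[1],w[0]),cv2.minAreaRect(P[:,:2].astype(np.float32)*1000))
save('w2.png',a)
E
```

```text
[ 0.5352 -0.017   0.2959] [2.7499 1.5171 0.0053] [-0.5073  0.261   0.5616  1.7572 -0.1513  1.1628 -0.4636]
hub px [319.7894 286.2643]
[[332.028  232.3989]
 [320.3535 231.1628]
 [308.6527 232.2044]]
[[     0      0    640    480 306402]
 [   277    202     17     17    125]
 [   313    203     13     57    668]
 [   282    224      2      4      4]
 [   320    280      1      1      1]]
2 [ 0.5339 -0.0181  0.149 ] lever 1.0266075943202613 ((533.7505493164062, -18.617572784423828), (49.01221466064453, 10.363988876342773), 58.08440399169922)
```

View pics/w2.png

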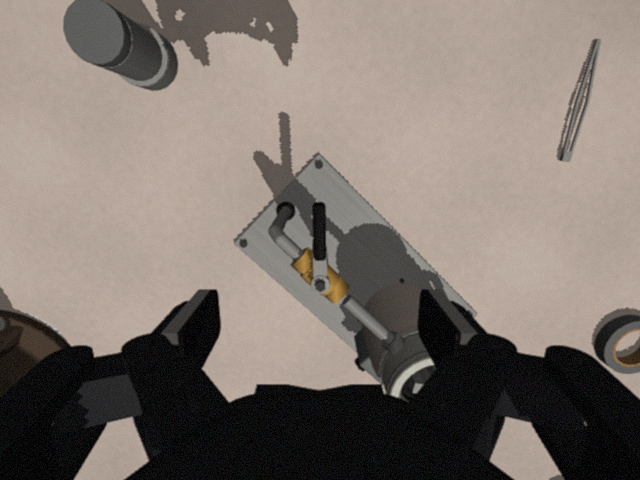

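The lever lies along (319,203)–(320,285), at 1.02 in world axes, which makes it about 0.80 relative to the unit and so half open. The cup lid shows at about (97,32).

```bash
python3 - <<'E'
from h import *
np.set_printoptions(precision=4,suppress=True)
s=state();c=cam('wrist',s)
print(px2plane(c,[(97,32)],.102),px2plane(c,[(147,62)],.029))
P=px2plane(c,[(97,32)],.102)[0]
print('radius check px', proj(c,P+[.026,0,0])-proj(c,P))
t=cam('top');print('top',proj(t,P))
E
```

```text
[[0.4597 0.2211 0.102 ]] [[0.4606 0.2128 0.029 ]]
radius check px [[ 23.2293 -18.5854]]
top [[251.1281 254.7134]]
```

Request:
carry_out:
  targets:
    - [-0.0096,0.029,-0.005,0,0,0]
    - [-0.0096,0.029,-0.005,0,0,0]
    - [-0.0096,0.029,-0.005,0,0,0]
    - [-0.0096,0.029,-0.005,0,0,0]
    - [-0.0096,0.029,-0.005,0,0,0]
    - [-0.0096,0.029,-0.005,0,0,0]
    - [-0.0096,0.029,-0.005,0,0,0]
    - [-0.0096,0.029,-0.005,0,0,0]
    - [0,0,0,0,0,0]
    - [0,0,0,0,0,0]

```text
t: 5.95
eef_pos: [0.4559, 0.2163, 0.2526]
tool_rot: [2.748, 1.523, -0.005]
contact_force: [0.7, -0.6, -0.0]
gripper_width: 0.0852
```

```bash
python3 - <<'E'
from h import *
np.set_printoptions(precision=4,suppress=True)
s=state();a=read_camera('wrist');c=cam('wrist',s);print(s['eef_pos'],s['tool_rot'])
print(proj(c,[(.458,.216,.102),(.458,.216,.029)]))
# lid: fit circle on edges near prediction
print(cv2.HoughCircles(cv2.medianBlur(cv2.cvtColor(a,cv2.COLOR_RGB2GRAY),5),cv2.HOUGH_GRADIENT,1,40,param1=80,param2=20,minRadius=25,maxRadius=60))
save('w3.png',a)
E
```

```text
[0.4559 0.2163 0.2526] [ 2.7476  1.5228 -0.0053]
[[322.3613 226.283 ]
 [321.8446 210.5336]]
[[[319.5 217.5  29.4]
  [ 21.5  85.5  50.4]]]
```

View pics/w3.png

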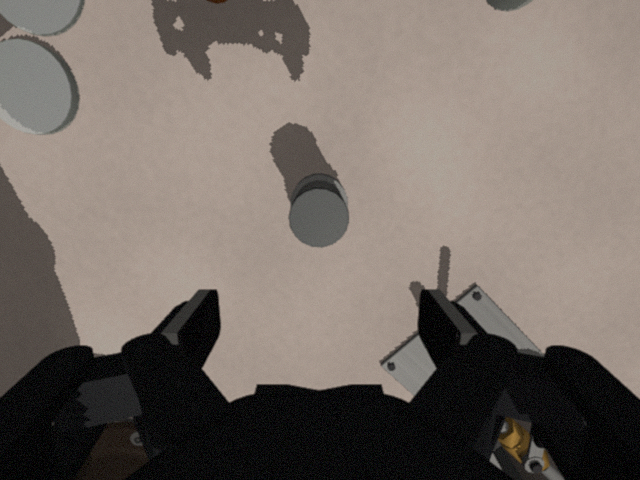

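The lid centre is at (319,217) with a radius of about 30 px, which puts it at (0.460,0.223). Descending to grip.

Request:
carry_out:
  targets:
    - [0.0021,0.0035,-0.01,0,0,0]
    - [0.002,0.0035,-0.0146,0,0,0]
    - [0,0,-0.02,0,0,0]
    - [0,0,-0.02,0,0,0]
    - [0,0,-0.02,0,0,0]
    - [0,0,-0.02,0,0,0]
    - [0,0,-0.02,0,0,0]
    - [0,0,-0.02,0,0,0]
    - [0,0,-0.02,0,0,0]
    - [0,0,-0.02,0,0,0]

```text
t: 6.83
eef_pos: [0.4621, 0.2203, 0.0681]
tool_rot: [2.752, 1.513, -0.001]
contact_force: [0.3, -0.4, 0.5]
gripper_width: 0.0855
```

Request:
carry_out:
  targets:
    - [0,0,0,0,0,0]
    - [0,0,0,0,0,0]
    - [0,0,0,0,0,0]
    - [0,0,0,0,0,0]
    - [0,0,0,0,0,0]
    - [0,0,0,0,0,0]
    - [0,0,0,0,0,0]
  fingers: -1

```text
t: 7.42
eef_pos: [0.4622, 0.2221, 0.0705]
tool_rot: [2.751, 1.517, 0.002]
contact_force: [-0.5, 0.1, 4.2]
gripper_width: 0.0506
```

```bash
python3 - <<'E'
from h import *
np.set_printoptions(precision=4,suppress=True)
s=state();a=read_camera('wrist');c=cam('wrist',s);print(s)
p=s['eef_pos'];print(proj(c,[(p[0],p[1],.102)]))
save('w4.png',a)
E
```

```text
{'t': 7.4167, 'qpos': array([-0.7999,  0.4978,  0.3342,  2.0537, -0.2692,  0.6295, -0.8475]), 'qvel': array([ 0.0008,  0.0014, -0.0017, -0.0008, -0.0007,  0.0015, -0.0003]), 'effort': array([ -0.3094, -56.0393,   4.9757, -19.5464,  -0.1456,  -0.2638,
         0.04  ]), 'eef_pos': array([0.4622, 0.2221, 0.0705]), 'tool_rot': array([2.751 , 1.5171, 0.0023]), 'contact_force': array([-0.5014,  0.0898,  4.1738]), 'ft_torque': array([-0.2934,  0.1149,  0.053 ]), 'gripper_width': 0.05058348664098228}
[[320.7676 356.2973]]
```

View pics/w4.png

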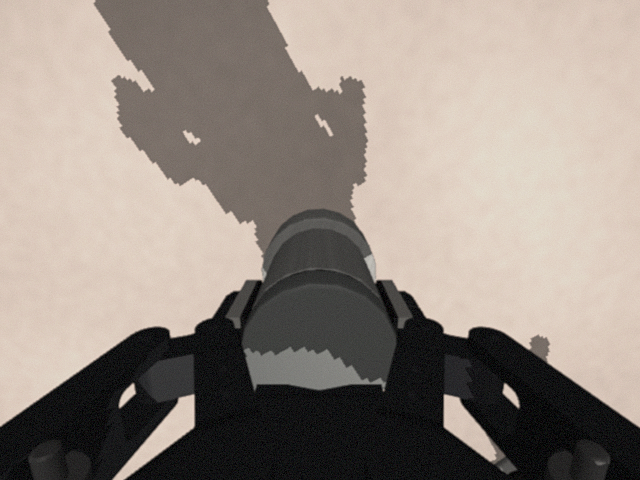

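The cup is gripped (width 50.6 mm). The lid's far edge is at (320,284) and its sides at 243 and 396, so it is centred across the jaws.

```bash
python3 - <<'E'
from h import *
np.set_printoptions(precision=4,suppress=True)
s=state();c=cam('wrist',s);a=cv2.imread('pics/w4.png',0)
print(a[272:294,320], a[300,236:262], a[300,378:404])
M=R.from_rotvec(s['tool_rot']).as_matrix()
for v in (282,284,286):
    P=px2plane(c,[(320,v)],.102)[0]; print(v,M.T@(P-s['eef_pos'])*1000)
for uv in [(243,345),(396,345)]:
    P=px2plane(c,[uv],.102)[0]; print(M.T@(P-s['eef_pos'])*1000)
E
```

```text
[51 49 49 45 48 45 53 46 51 48 52 57 68 77 71 73 71 63 63 68 67 65] [78 69 69 72 71 71 73 76 71 73 70 54 30 14 12 11 17  0 15 30 55 57 49 47
 43 43] [45 46 50 46 31  6  0 12 16 17 11 16 47 62 72 70 71 69 72 72 68 77 73 77
 70 56]
282 [ 26.2748  -0.269  -31.5274]
284 [ 25.6125  -0.268  -31.5282]
286 [ 24.948  -0.267 -31.529]
[  4.2432 -25.2693 -31.5702]
[  4.2971  24.4618 -31.5373]
```

Request:
carry_out:
  targets:
    - [0,0,0.01,0,0,0]
    - [0,0,0.025,0,0,0]
    - [0,0,0.03,0,0,0]
    - [0,0,0.03,0,0,0]
    - [0,0,0.03,0,0,0]
    - [0,0,0.03,0,0,0]
    - [0,0,0.03,0,0,0]
    - [0,0,0.025,0,0,0]
    - [0.003,-0.014,0,0,0,0]
    - [0.005,-0.028,0,0,0,0]

```text
t: 8.3
eef_pos: [0.4695, 0.1833, 0.2817]
tool_rot: [-2.745, -1.525, -0.006]
contact_force: [0.3, -0.2, -4.6]
gripper_width: 0.0507
```

Request:
carry_out:
  targets:
    - [0.006,-0.03,0,0,0,0]
    - [0.006,-0.03,0,0,0,0]
    - [0.006,-0.03,0,0,0,0]
    - [0.006,-0.03,0,0,0,0]
    - [0.006,-0.03,0,0,0,0]
    - [0.006,-0.03,0,0,0,0]
    - [0.006,-0.03,0,0,0,0]
    - [0.006,-0.03,0,0,0,0]
    - [0.006,-0.03,0,0,0,0]
    - [0.006,-0.03,0,0,0,0]

```text
t: 9.13
eef_pos: [0.5291, -0.1214, 0.2801]
tool_rot: [-2.75, -1.517, 0.0]
contact_force: [1.1, -0.5, -3.7]
gripper_width: 0.0507
```

Request:
carry_out:
  targets:
    - [0.006,-0.03,0,0,0,0]
    - [0.005,-0.03,0,0,0,0]
    - [0.002,-0.02,0,0,0,0]
    - [0.001,-0.012,0,0,0,0]
    - [0,0,0,0,0,0]
    - [0,0,0,0,0,0]

```text
t: 9.63
eef_pos: [0.5432, -0.2117, 0.2797]
tool_rot: [-2.751, -1.516, 0.0]
contact_force: [0.0, 1.0, -3.7]
gripper_width: 0.051
```

```bash
python3 - <<'E'
from h import *
np.set_printoptions(precision=4,suppress=True)
s=state();print(s)
t=read_camera('top');save('top2.png',t)
E
```

```text
{'t': 9.6333, 'qpos': array([-0.176 ,  0.3777,  0.6392,  1.6705, -0.2412,  1.1743, -0.0401]), 'qvel': array([-0.0278, -0.0057, -0.0222,  0.0094, -0.0032, -0.002 , -0.0052]), 'effort': array([  2.1691, -56.6747,   9.7774, -32.9746,   0.2733,  -0.097 ,
         0.1805]), 'eef_pos': array([ 0.5432, -0.2117,  0.2797]), 'tool_rot': array([-2.7507, -1.5157,  0.0004]), 'contact_force': array([ 0.0183,  0.9681, -3.6985]), 'ft_torque': array([ 0.0901, -0.0151, -0.0254]), 'gripper_width': 0.05095555946956613}
```

Request:
carry_out:
  targets:
    - [0.0007,-0.0005,-0.01,0,0,0]
    - [0,0,-0.015,0,0,0]
    - [0,0,-0.015,0,0,0]
    - [0,0,-0.01,0,0,0]
    - [0,0,-0.008,0,0,0]
    - [0,0,0,0,0,0]
    - [0,0,0,0,0,0]

```text
t: 10.27
eef_pos: [0.5443, -0.2121, 0.2216]
tool_rot: [-2.75, -1.518, 0.001]
contact_force: [0.3, -0.8, -3.4]
gripper_width: 0.0508
```

Request:
carry_out:
  targets:
    - [0,0,-0.002,0,0,0]
    - [0,0,-0.002,0,0,0]
    - [0,0,-0.002,0,0,0]
    - [0,0,0,0,0,0]
    - [0,0,0,0,0,0]

```text
t: 10.68
eef_pos: [0.5444, -0.2127, 0.2158]
tool_rot: [2.751, 1.517, 0.0]
contact_force: [0.1, -0.8, -3.4]
gripper_width: 0.0511
```

Request:
carry_out:
  targets:
    - [0,0,-0.001,0,0,0]
    - [0,0,-0.001,0,0,0]
    - [0,0,-0.001,0,0,0]
    - [0,0,0,0,0,0]
    - [0,0,0,0,0,0]

```text
t: 11.1
eef_pos: [0.5444, -0.2127, 0.2127]
tool_rot: [2.751, 1.517, 0.0]
contact_force: [0.7, 0.2, -4.3]
gripper_width: 0.0511
```

Request:
carry_out:
  targets:
    - [0,0,-0.001,0,0,0]
    - [0,0,-0.001,0,0,0]
    - [0,0,-0.001,0,0,0]
    - [0,0,0,0,0,0]
    - [0,0,0,0,0,0]

```text
t: 11.52
eef_pos: [0.5444, -0.2126, 0.2096]
tool_rot: [2.751, 1.517, -0.0]
contact_force: [1.3, -1.5, -3.6]
gripper_width: 0.0507
```

Request:
carry_out:
  targets:
    - [0,0,-0.001,0,0,0]
    - [0,0,-0.001,0,0,0]
    - [0,0,-0.001,0,0,0]
    - [0,0,0,0,0,0]
    - [0,0,0,0,0,0]

```text
t: 11.93
eef_pos: [0.5444, -0.2126, 0.2067]
tool_rot: [2.751, 1.517, 0.0]
contact_force: [0.8, -1.9, -3.7]
gripper_width: 0.0511
```

Request:
carry_out:
  targets:
    - [0,0,-0.001,0,0,0]
    - [0,0,-0.001,0,0,0]
    - [0,0,-0.001,0,0,0]
    - [0,0,0,0,0,0]
    - [0,0,0,0,0,0]

```text
t: 12.35
eef_pos: [0.5444, -0.2127, 0.204]
tool_rot: [2.751, 1.517, 0.001]
contact_force: [0.0, -1.1, 3.0]
gripper_width: 0.0514
```

```bash
python3 - <<'E'
from h import *
s=state();print(s['eef_pos'],s['contact_force'],s['ft_torque'])
a=read_camera('scene');save('s2.png',cv2.resize(a[120:290,170:400],None,fx=3,fy=3,interpolation=cv2.INTER_CUBIC))
E
```

```text
[ 0.54444509 -0.21265073  0.20399769] [ 0.03832719 -1.12906188  3.0370746 ] [-0.19520625  0.09384403  0.00877324]
```

View pics/s2.png

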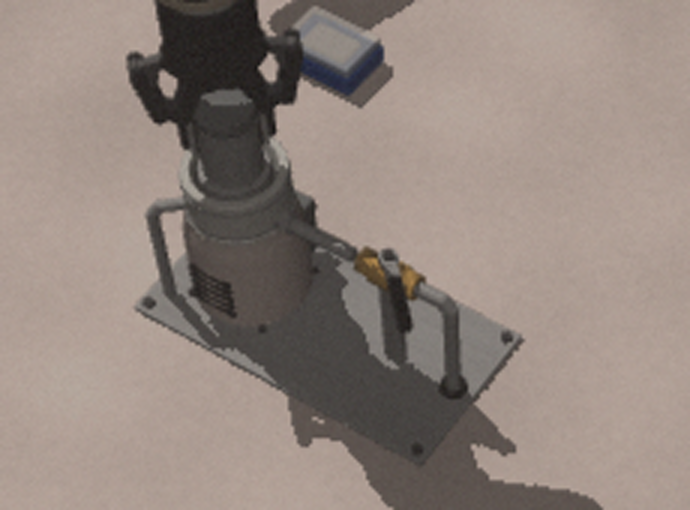

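The cup stands in the well, and contact came at TCP z ≈ 0.205. That matches the free seat (135 + 70.5 mm) and not teeth on teeth (217 mm). I'll press further and check that the stiffness is the spring's.

Request:
carry_out:
  targets:
    - [0,0,-0.001,0,0,0]
    - [0,0,-0.001,0,0,0]
    - [0,0,-0.001,0,0,0]
    - [0,0,0,0,0,0]
    - [0,0,0,0,0,0]

```text
t: 12.82
eef_pos: [0.5445, -0.2127, 0.201]
tool_rot: [2.751, 1.517, 0.001]
contact_force: [-0.5, -0.3, 4.8]
gripper_width: 0.0509
```

Request:
carry_out:
  targets:
    - [0,0,-0.001,0,0,0]
    - [0,0,-0.001,0,0,0]
    - [0,0,-0.001,0,0,0]
    - [0,0,0,0,0,0]
    - [0,0,0,0,0,0]

```text
t: 13.23
eef_pos: [0.5445, -0.2127, 0.1985]
tool_rot: [2.751, 1.517, 0.001]
contact_force: [-2.4, -1.0, 10.4]
gripper_width: 0.0508
```

Request:
carry_out:
  targets:
    - [0,0,-0.001,0,0,0]
    - [0,0,0,0,0,0]
    - [0,0,0,0,0,0]
    - [0,0,0,0,0,0]
    - [0,0,0,0,0,0]
    - [0,0,0,0,0,0]

```text
t: 13.73
eef_pos: [0.5445, -0.2127, 0.1984]
tool_rot: [2.751, 1.517, 0.002]
contact_force: [-5.1, 1.8, 19.8]
gripper_width: 0.0508
```

```bash
python3 - <<'E'
from h import *
np.set_printoptions(precision=4,suppress=True)
s=state();print(s['eef_pos'],s['contact_force'],s['ft_torque'],s['gripper_width'],abs(s['qvel']).max())
a=read_camera('scene').astype(int);c=cam('scene');g=a.max(2).astype(np.uint8)
# lever in scene view: dark sleeve near its predicted place
u,v=proj(c,(.508+.05*np.cos(1.01),-.061+.05*np.sin(1.01),.149))[0].astype(int)
m=np.zeros_like(g);m[v-25:v+25,u-15:u+15]=g[v-25:v+25,u-15:u+15]<45
n,l,st,ce=cv2.connectedComponentsWithStats(m);print((u,v),st[1:],ce[1:])
i=1+st[1:,4].argmax();P=px2plane(c,np.argwhere(l==i)[:,::-1],.147)
w=np.linalg.eigh(np.cov(P[:,:2].T))[1][:,1];print('lever',np.arctan2(w[1],w[0]),P.mean(0))
E
```

```text
[ 0.5445 -0.2127  0.1984] [-5.0856  1.8477 19.7759] [0.5397 1.5464 0.0763] 0.05081880467161127 0.0021836501543347707
(np.int64(302), np.int64(218)) [[300 213   7  18  69]] [[302.8841 221.3188]]
lever 1.013158417392006 [ 0.5385 -0.0142  0.147 ]
```

Request:
carry_out:
  targets:
    - [0,0,0.0005,0,0,0]
    - [0,0,0,0,0,0]
    - [0,0,0,0,0,0]
    - [0,0,0,0,0,0]
    - [0,0,0,0,0,0]
    - [0,0,0,0,0,0]
    - [0,0,0,0,0,0]
    - [0,0,0,0,0,0]
    - [0,0,0,0,0,0]
    - [0,0,0,0,0,0]

```text
t: 14.62
eef_pos: [0.5445, -0.2127, 0.1984]
tool_rot: [2.751, 1.517, 0.002]
contact_force: [-3.6, 1.3, 15.0]
gripper_width: 0.0506
```

```bash
python3 -c "
from h import *
s=state();print(s['t'],s['eef_pos'],s['contact_force'],s['gripper_width'])
print(finish_job())"
```

```text
14.6167 [ 0.54449638 -0.21271766  0.19843159] [-3.57445334  1.33482424 15.01969311] 0.05061347225636485
the job is handed in; nothing more can be done
None
```

The mill is ready to run, and I handed the job in at 14.6 s with the arm still gripping and pressing the cup; it reported no verdict.

- **Valve:** I gripped the lever, swung it about 0.63 rad and let go. It then measured 1.03 rad in world axes from the wrist camera and 1.01 from the scene camera. With the unit's yaw at about 0.22, that puts the lever near 0.80 rad, against a target of 0.785.
- **Cup:** I gripped the beaker 70 mm up and lowered it on the drive's axis. It slid onto the drive without any search turn. First contact came at the height of the free seat rather than 12 mm higher, where teeth would have met teeth.
- **Pressing:** The seat gave like a spring and then came hard against its stop. The cup's underside is at about 128 mm, so the seat is about 7 mm down. At the end the arm was pressing with about 15 N, steady, with a 50.6 mm grip width.

**Disagreements:** The plate corners gave a unit yaw anywhere from 0.20 to 0.24 rad, which still leaves the lever inside its limits. A sideways force of about 4 N was left at the end, but the cup did not move. I never saw the meshing directly; I inferred it from the height and the force.

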